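Register the wheel arbor in the setting fixture and load its wheel and spacer

TASK

Push the steel wheel arbor along the bed of the setting fixture without lifting it, until its base sits flush against both blue stops and two of its edges are registered. Then slide the copper-rimmed grinding wheel over the arbor's shaft right down onto the base, and slide the orange spacer sleeve down on top of the wheel. Finish with the base still flush against both stops and the loaded arbor released and at rest; leave the blue bottle, the screwdriver and the lens tray where they are.

Things in the scene. Friction and masses are not known exactly. Their poses are not given: they have to be found in the camera images.
- fixture: Fixed setting fixture: aluminium bed 220 (x) x 200 (y) x 8 mm, origin at the centre of its underside on the bench. Two blue stop bars, 14 mm thick, tops 20 mm above the bench. X stop: contact face at x = +50 mm looking to -x, spans y -85 to +50. Y stop: contact face at y = +50 mm looking to -y, spans x -95 to +40.
- gauge (a point): Fixed dial gauge on the fixture behind the x stop: centre of its 40 mm round white dial, fixture x = +86, y = +15, z = +53 mm (its highest point). Its thin stem is withdrawn and ends at x = +59 mm, 33 mm above the bench. Not to be used.
- home (a point): Point on the bed's top surface, fixture x = +5, y = +15, z = +8 mm, with the fixture's axes: the arbor's origin lies here, with its x axis parallel to the fixture's x, when its base touches both stops.
- arbor: Loose dark steel arbor, about 0.85 kg: flat rectangular base 90 (x) x 70 (y) x 16 mm, from whose centre rises a bright upright shaft 20 mm in diameter, 45 mm long, its top 5 mm tapered to 14 mm diameter. Origin: centre of the base's underside. It starts on the fixture's bed, 20 to 55 mm away from each stop and up to 0.25 rad askew to the fixture.
- shaft_foot (a point): On the arbor's shaft axis at the top surface of its base, 16 mm above the arbor's origin.
- shaft_top (a point): Centre of the shaft's upper end, 61 mm above the arbor's origin.
- wheel: Loose grinding wheel lying flat on the bench: grey hub with a copper-coloured rim, 60 mm outside diameter, 24 mm bore, 18 mm thick, about 0.33 kg. Origin: centre of its underside; z is its axis.
- wheel_mid (a point): Centre of the grinding wheel, on its axis at half thickness (9 mm above its underside).
- sleeve: Loose orange spacer sleeve standing on the bench: 36 mm outside diameter, 24 mm bore, 22 mm tall, about 50 g. Origin: centre of its underside; z is its axis.
- sleeve_mid (a point): Centre of the spacer sleeve, on its axis at half height (11 mm above its underside).
- spray: Bystander: upright blue bottle with white cap, 56 mm in diameter, 140 mm tall. Origin: centre of its underside.
- driver: Bystander: screwdriver 170 mm long lying on the bench along its x axis.
- lens_tray: Bystander: shallow white tray 110 (x) x 170 (y) x 22 mm holding two lens blanks. Origin: centre of its underside.
Not all that is in view belongs to the job. There is more than one size of the arbor; the job needs the smaller.

How it is judged:
On the way, in this order (a step that is already met when the one before it is completed fails the run):
1. the arbor's base is flush against both stops (x of shaft_foot in the frame of home between -0.0025 and 0.0025 m and y of shaft_foot in the frame of home between -0.0025 and 0.0025 m and z of shaft_foot in the frame of home below 0.0185 m and angle between the x axis of arbor and the x axis of fixture, either way round below 0.035 rad and linear speed of arbor below 0.01 m/s), for 0.2 s.
2. the grinding wheel is on the shaft, resting on the base (horizontal distance between wheel_mid and shaft_foot below 0.004 m and z of wheel_mid in the frame of shaft_foot between 0.0065 and 0.0115 m and angle between the z axis of wheel and the z axis of arbor, either way round below 0.08 rad), for 0.2 s.
3. the spacer sleeve is on the shaft, resting on the wheel (all of step 2 and horizontal distance between sleeve_mid and shaft_foot below 0.004 m and z of sleeve_mid in the frame of shaft_foot between 0.0265 and 0.0315 m and angle between the z axis of sleeve and the z axis of arbor, either way round below 0.08 rad), for 0.2 s.
At the end, for the whole second after the job is handed in: Base on the bed within 2.5 mm of home at each stop, square within 0.035 rad; wheel on the shaft flat on the base, sleeve on the shaft flat on the wheel (heights within 2.5 mm, axes within 4 mm and 0.08 rad); all three still, bystanders not moved over 30 mm (all of step 1 and all of step 3 and linear speed of each of wheel, sleeve below 0.01 m/s); the robot touches nothing.
It fails at once if the blue bottle is moved more than 30 mm or tipped over (distance of spray from where it was at the start of the episode above 0.03 m or angle between spray's own z axis and vertical above 0.5 rad).
It fails at once if the lens tray is moved more than 30 mm or tipped over (distance of lens_tray from where it was at the start of the episode above 0.03 m or angle between lens_tray's own z axis and vertical above 0.5 rad).
It fails at once if the arbor is lifted off the bed (z of shaft_foot in the frame of home above 0.028 m).
It fails at once if the screwdriver is moved more than 30 mm (distance of driver from where it was at the start of the episode above 0.03 m).
It also fails if it takes over 72 s, if anything falls off the work surface, if the arm or the gripper's body presses on something with over 40 N, if the wrist force passes 120 N, or if a joint passes its speed limit or range.

ROBOT

A 6-joint arm with a two-finger parallel gripper is mounted at the origin on the work surface. World frame = base frame: x ahead of the robot, y to its left, z up, the work surface at z = 0. Lengths are in m, angles in rad, forces in N, time in s.
With the tool pointing down it reaches from about 0.25 to 0.775 m from the base axis. Payload 4 kg.
Tool frame: the origin (TCP) lies midway between the tips of the shut fingers; the grasp point (between the pads) lies arm.pinch_z behind it (arm.pinch_z is the distance from the TCP to the grasp point, in m); z points along the fingers, y is the line along which they close (so a half turn about z gives the same grasp; the last joint's range is limited). The gripper opens to 85 mm and grips with 20 to 120 N. Pads are 22 mm wide; open, the fingers measure 114 mm over their backs; the gripper's body (76 mm by 85 mm) begins 54 mm behind the grasp point. The pads swing forward as they close: fully open they stand 13 mm farther back than shut.
Start: joints at [1.097, 0.087, 1.371, -0, 1.684, -0.103], TCP at [0.199, 0.513, 0.231] pointing down, gripper open.
Joint ranges: [-3.1, 3.1], [-0.76, 2.03], [0.27, 2.55], [-1.08, 4.22], [0.17, 2.65], [-2.57, 2.57]. Speed limits (rad/s): [2.79, 2.79, 3.14, 3.14, 3.14, 3.14].

INTERFACE

Orientations are given as a unit quaternion [x, y, z, w].
In Python, from cell import arm, camera, job gives the robot as it stands.
- The arm moves only by the shell command python3 -m handwheel 'ROWS' [FORCE]. ROWS is JSON, a list of rows, each a list of 3 entries, a list of its own where there are three numbers: the shift along the tool's x, y, z each as a share of 0.2 m, from -1 to 1, then the turn about the tool's z as a share of pi rad, from -1 to 1, then the opening, from -1 (shut) to 1 (fully open). A call has 1 to 20 rows; each row shifts and turns the commanded pose from where the row before left it, along the tool's axes as they then stand; what a row does not reach is not made up. A row lasts 1/8 s, in which the tool goes at most 62.5 mm and 10.7 degrees, less where a joint would pass 70% of its speed; a pose out of reach is approached as far as the arm can. A call with a number of a shift or a turn outside -1 to 1 is refused whole. A call with a gripper value outside its range is refused whole. The fingers move at their own pace and stop on an object; FORCE is the grip in N (left out, the last holds). Time passes only in rows, so rows that do not move let the fingers close. It gives the time, the measured TCP pose, the force, the opening and the grip force at its end, in the units of the state.
- arm.state(): the state, without advancing time (a new reading comes with each control period).
- camera(name): name is "scene" or "top"; returns a dict with "color" (420x560x3 uint8, red, green, blue), "fov_y" (degrees; the focal length in pixels is half the picture's height over the tangent of half this angle, whatever the lens; pixels are square), "cx", "cy" (the principal point, pixels), "xyz" and "orientation" of the camera in the world. Camera axes: x right, y up, looking along -z (the intrinsics and any distortion apply to the point x, -y, -z); pixel columns grow to the right and rows downward; lengths in m; the calibration is good to about 2 mm. A picture is of the moment at which its call begins. There is no depth.
- job.job_done(): hands the job in; it is judged then, once.
The state is a dict: "clock": time; "qpos": joint angles; "joint_vel": joint speeds; "joint_efforts": joint torques, N m; "tool_pos": TCP position; "tcp_rot": TCP orientation; "force": force on the tool from outside, world axes, zero at the start; "wrist_torque": the same for the moment, N m; "gripper_width": opening from 0.0 (shut) to 1.0 (fully open); "gripper_force": force on a finger pad.
Only numpy, scipy, OpenCV 4.12 (cv2) and the standard library are available. Lean on these libraries where they do the work, as an engineer would, in place of code of your own. Each camera call takes 0.05 s, during which the arm holds its last target. There are 200 camera calls.

## Working session

There is one attempt and no reset: what is moved stays moved. The work goes in short steps, Python scripts to look and compute and a shell command to move; the robot and the scene stay as the last step left them, time stands still between calls to the robot, and variables do not carry over. Pictures are saved under pics/ and viewed, at most 10 in all, crops included, and the job is handed in when it is done.

```bash
ls; mkdir -p pics; python3 - <<'E'
from cell import arm,camera,job
import cv2,numpy as np
print(arm.state(), arm.pinch_z)
for n in("scene","top"):
    c=camera(n); print(n,{k:v for k,v in c.items() if k!="color"})
    cv2.imwrite(f"pics/{n}0.png",c["color"][:,:,::-1])
E
```

```text
pics
{'clock': 0.0, 'qpos': array([ 1.09690239e+00,  8.79706128e-02,  1.37231691e+00, -5.76333863e-06,
        1.68357468e+00, -1.03082061e-01]), 'joint_vel': array([ 0.00078414,  0.00121349, -0.00089669,  0.00017578, -0.00070242,
        0.00069173]), 'joint_efforts': array([-1.10556201e-03, -3.51862586e+01, -3.13270569e+01, -4.09965733e-04,
        1.10044191e-02, -5.23482868e-06]), 'tool_pos': array([0.19906771, 0.5121636 , 0.2300988 ]), 'tcp_rot': array([ 1.84345727e-01,  9.82860807e-01, -1.08869221e-03, -3.20100623e-04]), 'force': array([0.15570075, 0.17178596, 0.12321106]), 'wrist_torque': array([ 0.05833478, -0.03142219, -0.04302553]), 'gripper_force': 0.0, 'gripper_width': 0.9996658076624926} 0.0187
scene {'fov_y': 46.791423871671974, 'cx': 271.43292983937914, 'cy': 212.0932199874038, 'xyz': array([ 0.89555257, -0.52009136,  0.88947452]), 'orientation': array([0.33407335, 0.08728017, 0.26403813, 0.90058927])}
top {'fov_y': 42.44352565888005, 'cx': 292.4594736926481, 'cy': 206.93064109471968, 'xyz': array([0.41865631, 0.04975504, 1.29276158]), 'orientation': array([-0.03804881,  0.02928702,  0.71108148, -0.70146823])}
```

View pics/scene0.png

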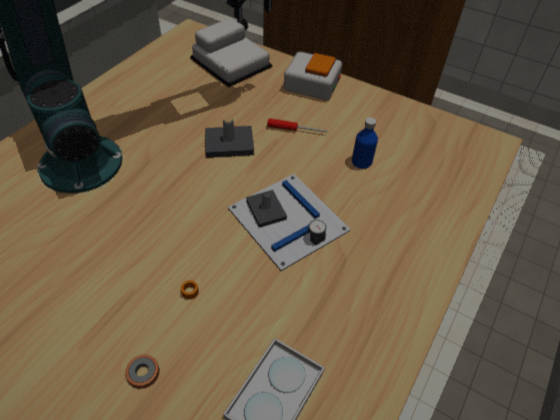

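View pics/top0.png

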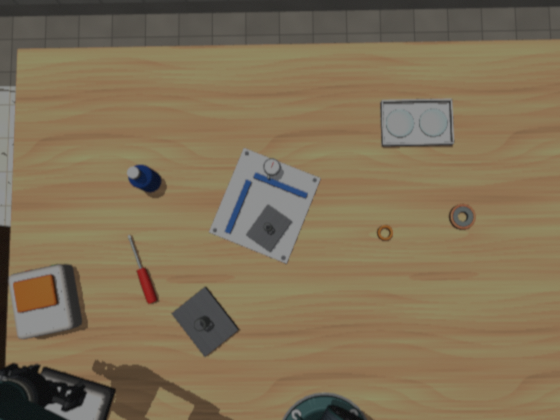

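Candidates: the arbor is either the one on the bed at top (269,229) or the bigger one loose on the bench at (205,322). I choose the one on the bed, since it is smaller and on the fixture. The sleeve is the orange ring at (385,233); the orange block at (35,293) is not it. The wheel is the copper-rimmed ring at (461,217). The bystanders are the bottle (145,180), the driver (143,270) and the tray (416,123). I'll check the choice in one close crop.

```bash
cat > h.py <<'E'
import numpy as np,cv2
from scipy.spatial.transform import Rotation as R
from scipy.optimize import least_squares
def cam(c):
    f=c["color"].shape[0]/2/np.tan(np.radians(c["fov_y"])/2)
    return f,c["cx"],c["cy"],np.array(c["xyz"]),R.from_quat(c["orientation"]).as_matrix()
def ray(c,uv,z):
    f,cx,cy,p,M=cam(c); d=M@np.array([(uv[0]-cx)/f,-(uv[1]-cy)/f,-1]); return p+d*(z-p[2])/d[2]
def proj(c,X):
    f,cx,cy,p,M=cam(c); q=(np.atleast_2d(X)-p)@M
    return np.c_[cx+f*q[:,0]/-q[:,2],cy-f*q[:,1]/-q[:,2]]
def ring(c,rgbtest,box):
    u0,v0,u1,v1=box; im=c["color"][v0:v1,u0:u1].astype(int)
    m=rgbtest(im[...,0],im[...,1],im[...,2]); v,u=np.nonzero(m)
    (a,b),_=cv2.minEnclosingCircle(np.c_[u,v].astype(np.float32)); return np.array([u0+a,v0+b]),m.sum(),(u.min()+u0,u.max()+u0,v.min()+v0,v.max()+v0)
E
python3 - <<'E'
import cv2,numpy as np,pickle
from cell import camera
from h import *
t=camera("top");s=camera("scene");pickle.dump((t,s),open("c0.pkl","wb"))
a=cv2.resize(t["color"][140:270,200:330],None,fx=4.5,fy=4.5,interpolation=cv2.INTER_CUBIC)[:585,:400*2]
b=cv2.resize(s["color"][170:270,225:355],None,fx=4.5,fy=4.5,interpolation=cv2.INTER_CUBIC)
cv2.imwrite("pics/cropt.png",a[:,:,::-1]);cv2.imwrite("pics/crops.png",b[:,:,::-1])
o=lambda r,g,b:(r>g*1.35)&(g>b*1.3)&(r>90)
for n,c,bx1,bx2 in(("t",t,(370,218,400,248),(443,200,480,232)),("s",s,(175,275,205,303),(120,350,165,390))):
    im=c["color"]; print(n,[im[v,u] for u,v in((385,226),(461,206))] if n=="t" else [im[v,u] for u,v in((181,288),(129,370))])
for X,Y in((.2,.5),): print(proj(t,[.2,.5,.23]),proj(s,[.2,.5,.23]))
E
```

```text
t [array([133,  86,  42], dtype=uint8), array([113,  86,  74], dtype=uint8)]
s [array([137,  77,  22], dtype=uint8), array([78, 78, 74], dtype=uint8)]
[[ 67.54786659 375.56452638]] [[250.53468522  20.64814122]]
```

View pics/cropt.png

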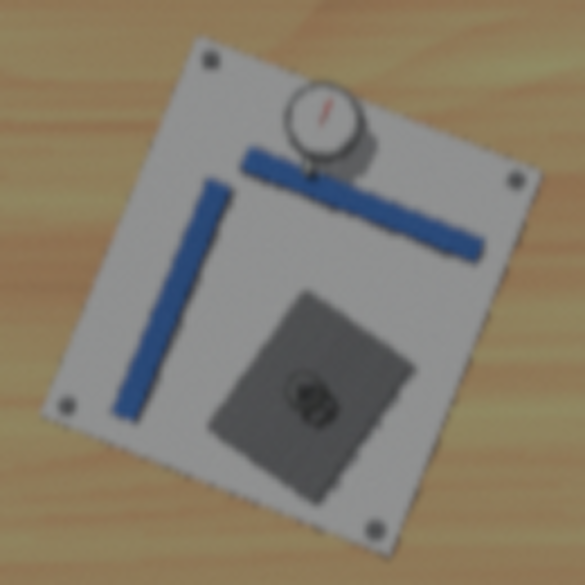

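View pics/crops.png

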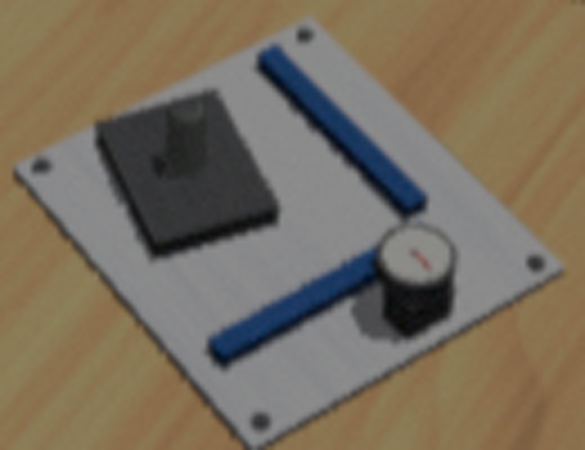

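The crops confirm it: the smaller, 90x70 arbor is on the bed, askew, with its base corners in the top crop at (307,290), (415,370), (318,506) and (208,428). The bed corners are at (203,38), (542,175), (393,555) and (42,413). Next I fit poses from both views.

```bash
python3 - <<'E'
import pickle
from h import *
t,s=pickle.load(open("c0.pkl","rb"))
def px(L,o): return (np.array(L,float)+.5)/4.5-.5+np.array(o)
ft=px([(203,38),(542,175),(393,555),(42,413)],(200,140)); fs=px([(563,268),(252,447),(17,172),(310,18)],(225,170))
at=px([(307,290),(415,370),(318,506),(208,428)],(200,140)); as_=px([(276,205),(153,243),(97,125),(218,92)],(225,170))
C=np.array([(1,1),(1,-1),(-1,-1),(-1,1)])
def pts(p,h,z):
    c,sn=np.cos(p[2]),np.sin(p[2]); q=C*h; return np.c_[q@np.array([[c,sn],[-sn,c]])+p[:2],np.full(4,z)]
def fit(h,z,ut,us,nm):
    for cs in([(t,ut)],[(s,us)],[(t,ut),(s,us)]):
        r=least_squares(lambda p:np.concatenate([(proj(c,pts(p,h,z))-u).ravel() for c,u in cs]),[.4,.05,-.3]); print(nm,r.x.round(4),"rms px",np.sqrt((r.fun**2).mean()).round(2))
    return r.x
F=fit(np.array([.11,.1]),.008,ft,fs,"fix");A=fit(np.array([.045,.035]),.024,at,as_,"arb")
d=A[:2]-F[:2];c,sn=np.cos(F[2]),np.sin(F[2]);print("arb in fix",d@np.array([[c,-sn],[sn,c]]),A[2]-F[2],"home",F[:2]+np.array([[c,-sn],[sn,c]])@[.005,.015])
# rings
def hullmask(c,p,r,h):
    th=np.linspace(0,2*np.pi,60);X=np.concatenate([np.c_[p[0]+r*np.cos(th),p[1]+r*np.sin(th),0*th+z] for z in(0,h)])
    return cv2.convexHull(proj(c,X).astype(np.float32))
def ringfit(c,box,r,h,nm):
    u0,v0,u1,v1=box; im=c["color"][v0:v1,u0:u1].astype(float)
    lab=cv2.cvtColor(c["color"],cv2.COLOR_RGB2LAB)[v0:v1,u0:u1].astype(float); bg=np.median(np.concatenate([lab[0],lab[-1],lab[:,0],lab[:,-1]]),0)
    D=np.linalg.norm((lab-bg)*[.6,1,1],axis=2); 
    m=D>12; n,l,st,ce=cv2.connectedComponentsWithStats(m.astype(np.uint8)); k=1+st[1:,4].argmax()
    v,u=np.nonzero(l==k); uv=np.c_[u+u0,v+v0].astype(np.float32); hull=cv2.convexHull(uv)
    M=cv2.moments(hull); cc=np.array([M["m10"],M["m01"]])/M["m00"]
    def f(p):
        m=cv2.moments(hullmask(c,p,r,h)); return np.array([m["m10"],m["m01"]])/m["m00"]-cc
    g=ray(c,cc,h/2)[:2]; q=least_squares(f,g,diff_step=1e-3); print(nm,q.x.round(4),"area",cv2.contourArea(hull),"pred",cv2.contourArea(hullmask(c,q.x,r,h)),bg.round())
ringfit(t,(368,216,402,250),.018,.022,"sleeve t");ringfit(s,(172,272,207,305),.018,.022,"sleeve s")
ringfit(t,(440,196,482,238),.03,.018,"wheel t");ringfit(s,(118,346,168,396),.03,.018,"wheel s")
E
```

```text
fix [ 0.5474  0.1301 -0.398 ] rms px 0.6
fix [ 0.551   0.1296 -0.3922] rms px 0.77
fix [ 0.5492  0.1301 -0.3951] rms px 0.87
arb [ 0.4908  0.1206 -0.6344] rms px 0.37
arb [ 0.4956  0.1197 -0.6413] rms px 0.59
arb [ 0.4929  0.1205 -0.6371] rms px 0.84
arb in fix [-0.04820899 -0.03044699] -0.2419440903101931 home [0.55955107 0.14200791]
sleeve t [ 0.4767 -0.1515] area 215.5 pred 205.31501657445915 [137. 129. 150.]
sleeve s [ 0.4808 -0.1536] area 302.0 pred 303.41158787650056 [130. 130. 151.]
wheel t [ 0.5129 -0.3348] area 532.0 pred 562.085081439931 [131. 132. 149.]
wheel s [ 0.5166 -0.337 ] area 917.0 pred 954.744353368762 [123. 133. 151.]
```

Poses agree between the views to about 4 mm. The arbor sits at fixture-relative (-48,-30) mm, -0.24 rad; its home is at (.5596,.142). I'll centre each object by squeezing it along two directions 90° apart, so vision error won't matter.

```bash
cat > d.py <<'E'
# usage: d.py x y z heading_deg(tool y) -> shift along tool x,y,z in shares of .2 (axes before turn) and turn share
import sys
from h import *
from cell import arm
s=arm.state(); M=R.from_quat(s["tcp_rot"]).as_matrix(); p=np.array(s["tool_pos"])
hd=np.degrees(np.arctan2(M[1,1],M[0,1]))
print("t",round(s["clock"],2),"tcp",p.round(4),"head",hd.round(2),"F",np.round(s["force"],1),"w",round(s["gripper_width"],3),"gf",round(s["gripper_force"],1),"j6",s["qpos"][5].round(2))
if len(sys.argv)>4:
    a=list(map(float,sys.argv[1:])); t=-(a[3]-hd)/180
    print("shift shares",(M.T@(np.array(a[:3])-p)/.2).round(3),"turn",round(t,3))
    A=np.radians(a[3]); Mt=np.array([[-np.sin(A),np.cos(A),0],[np.cos(A),np.sin(A),0],[0,0,-1]])
    # tool x = y cross z
    Mt=np.c_[np.cross([np.cos(A),np.sin(A),0],[0,0,-1]),[np.cos(A),np.sin(A),0],[0,0,-1]]
    print("after turn shares",(Mt.T@(np.array(a[:3])-p)/.2).round(3))
E
python3 -m handwheel '[[[-0.208,-0.129,0],0,1],[[-0.208,-0.129,0],0,1],[[-0.208,-0.129,0],0,1],[[-0.208,-0.129,0],0,1],[[-0.208,-0.129,0],0,1],[[-0.208,-0.129,0],0,1],[[-0.208,-0.129,0],0,1],[[-0.208,-0.129,0],0,1],[[-0.208,-0.129,0],0,1],[[-0.208,-0.129,0],0,1],[[0,0,0],0.0565,1],[[0,0,0],0.0565,1],[[0,0,0],0.0565,1],[[0,0,0],0.0565,1],[[0,0,0],0.0565,1],[[0,0,0],0.0565,1],[[0,0,0],0.0565,1],[[0,0,0],0.0565,1],[[0,0,0],0.0565,1]]' 30
python3 d.py .493 .1205 .036 -22.6
```

```text
clock: 2.58
tool_pos: [0.4934, 0.1214, 0.231]
tcp_rot: [0.834, 0.551, -0.0, -0.0]
force: [-0.3, 0.3, -0.5]
gripper_width: 1.001
gripper_force: 0.0
t 2.58 tcp [0.4934 0.1214 0.231 ] head -23.11 F [-0.3  0.3 -0.5] w 1.001 gf 0.0 j6 0.53
shift shares [-0.005  0.001  0.975] turn -0.003
after turn shares [-0.005  0.     0.975]
```

```bash
python3 -m handwheel '[[[0,0,0.24],0,1],[[0,0,0.24],0,1],[[0,0,0.24],0,1],[[0,0,0.15],0,1],[[0,0,0.09],0,0],[[0,0,0],0,-1],[[0,0,0],0,-1],[[0,0,0],0,-1],[[0,0,0],0,-1],[[0,0,0],0,-1],[[0,0,0],0,-1],[[0,0,0],0,-1],[[0,0,0],0,-1]]' 20
python3 d.py .493 .1205 .036 -22.6
python3 - <<'E'
import cv2
from cell import camera
import numpy as np
s=camera("scene")["color"];t=camera("top")["color"]
a=cv2.resize(s[130:270,210:360],None,fx=2.6,fy=2.6,interpolation=2);b=cv2.resize(t[135:275,195:345],None,fx=2.6,fy=2.6,interpolation=2)
cv2.imwrite("pics/g1.png",np.hstack([a,b])[:,:,::-1])
E
```

```text
clock: 4.2
tool_pos: [0.4937, 0.1222, 0.0413]
tcp_rot: [0.833, 0.554, 0.001, -0.0]
force: [-4.3, 1.7, 6.5]
gripper_width: 0.223
gripper_force: 21.3
t 4.2 tcp [0.4937 0.1222 0.0413] head -22.76 F [-4.3  1.7  6.5] w 0.223 gf 21.3 j6 0.53
shift shares [-0.009  0.     0.026] turn -0.001
after turn shares [-0.009  0.     0.026]
```

View pics/g1.png

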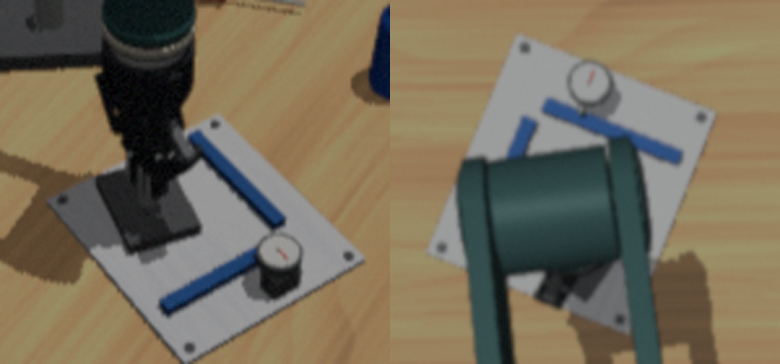

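The left view shows the fingers closed on the upright shaft at about (150,205), with the base still flat and clear of the stops. Width 0.223 is about 19 mm, so the shaft is held and centred along this axis. Next I open, turn and squeeze along the other axis.

```bash
python3 -m handwheel '[[[0,0,0],0,0],[[0,0,0],0,0],[[0,0,0],0,0],[[0,0,0],-0.053,0],[[0,0,0],-0.053,0],[[0,0,0],-0.053,0],[[0,0,0],-0.053,0],[[0,0,0],-0.053,0],[[0,0,0],-0.053,0],[[0,0,0],-0.053,0],[[0,0,0],-0.053,0],[[0,0,0],0,0],[[0,0,0],0,-1],[[0,0,0],0,-1],[[0,0,0],0,-1],[[0,0,0],0,-1],[[0,0,0],0,-1],[[0,0,0],0,-1]]' 60
python3 d.py .5596 .142 .041 67.4
```

```text
clock: 6.55
tool_pos: [0.4942, 0.1219, 0.0397]
tcp_rot: [0.313, 0.95, 0.001, 0.001]
force: [2.2, 3.8, 1.3]
gripper_width: 0.209
gripper_force: 58.7
t 6.55 tcp [0.4942 0.1219 0.0397] head 53.54 F [2.2 3.8 1.3] w 0.209 gf 58.7 j6 -0.8
shift shares [-0.203  0.275 -0.006] turn -0.077
after turn shares [-0.263  0.219 -0.006]
```

```bash
python3 -m handwheel '[[[0,0,0],-0.026,-1],[[0,0,0],-0.026,-1],[[0,0,0],-0.025,-1],[[-0.04,0.033,0],0,-1],[[-0.04,0.033,0],0,-1],[[-0.04,0.033,0],0,-1],[[-0.04,0.033,0],0,-1],[[-0.04,0.033,0],0,-1],[[0,0,0],0,-1],[[0,0,0],0,-1]]' 60
python3 d.py .5596 .142 .041 67.4
python3 - <<'E'
import cv2
from cell import camera
import numpy as np
s=camera("scene")["color"];t=camera("top")["color"]
a=cv2.resize(s[130:270,210:360],None,fx=2.6,fy=2.6,interpolation=2);b=cv2.resize(t[135:275,195:345],None,fx=2.6,fy=2.6,interpolation=2)
cv2.imwrite("pics/g2.png",np.hstack([a,b])[:,:,::-1])
E
```

```text
clock: 7.8
tool_pos: [0.5408, 0.1348, 0.0397]
tcp_rot: [0.196, 0.981, -0.002, -0.003]
force: [-6.5, -2.7, 9.3]
gripper_width: 0.208
gripper_force: 59.7
t 7.8 tcp [0.5408 0.1348 0.0397] head 67.4 F [-6.5 -2.7  9.3] w 0.208 gf 59.7 j6 -1.03
shift shares [-0.073  0.069 -0.007] turn 0.0
after turn shares [-0.073  0.069 -0.007]
```

View pics/g2.png

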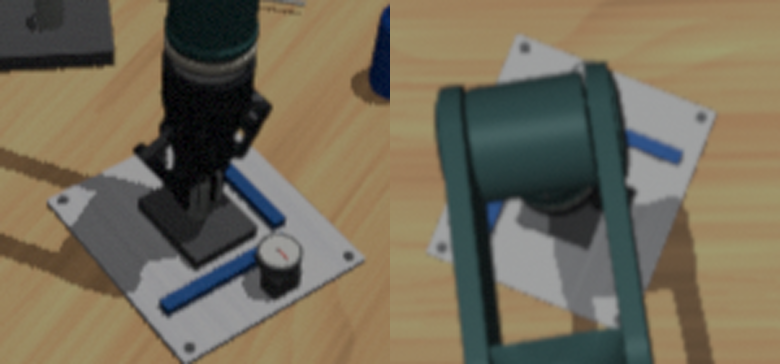

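The left view shows the base turned roughly square, with its edges parallel to both bars and 10–15 mm gaps. I'll now creep to the x stop.

```bash
python3 -m handwheel '[[[-0.025,0,0],0,-1],[[-0.025,0,0],0,-1],[[-0.01,0,0],0,-1],[[-0.005,0,0],0,-1],[[0,0,0],0,-1]]'; python3 -m handwheel '[[[-0.007,0,0],0,-1],[[0,0,0],0,-1]]'|egrep "pos|force:";python3 -m handwheel '[[[-0.007,0,0],0,-1],[[0,0,0],0,-1]]'|egrep "pos|force:";python3 -m handwheel '[[[-0.007,0,0],0,-1],[[0,0,0],0,-1]]'|egrep "pos|force:"
python3 d.py .5596 .142 .041 67.4
```

```text
clock: 8.52
tool_pos: [0.5509, 0.1322, 0.0397]
tcp_rot: [0.196, 0.981, -0.001, -0.005]
force: [-10.4, 3.4, 11.8]
gripper_width: 0.209
gripper_force: 59.9
tool_pos: [0.5522, 0.1318, 0.0397]
force: [-11.1, 4.3, 11.7]
gripper_force: 59.9
tool_pos: [0.553, 0.1315, 0.0397]
force: [-12.2, 3.8, 11.3]
gripper_force: 60.0
tool_pos: [0.5531, 0.1315, 0.0398]
force: [-15.6, 5.2, 14.8]
gripper_force: 60.2
t 9.28 tcp [0.5531 0.1315 0.0398] head 67.45 F [-15.6   5.2  14.8] w 0.215 gf 60.2 j6 -1.05
shift shares [-0.01   0.061 -0.006] turn 0.0
after turn shares [-0.01   0.061 -0.006]
```

```bash
python3 -m handwheel '[[[0,0.02,0],0,-1],[[0,0.015,0],0,-1],[[0,0.01,0],0,-1],[[0,0,0],0,-1]]'|egrep "pos|force:"; for i in 1; do :; done; python3 -m handwheel '[[[0,0.007,0],0,-1],[[0,0,0],0,-1]]'|egrep "pos|force:";python3 -m handwheel '[[[0,0.007,0],0,-1],[[0,0,0],0,-1]]'|egrep "pos|force:"
python3 d.py .5596 .142 .041 67.4
```

```text
tool_pos: [0.554, 0.1329, 0.0401]
force: [-23.7, -10.9, 22.8]
gripper_force: 61.4
tool_pos: [0.5542, 0.1331, 0.0402]
force: [-25.0, -14.3, 23.5]
gripper_force: 61.6
tool_pos: [0.5543, 0.1335, 0.0403]
force: [-26.9, -16.1, 25.1]
gripper_force: 61.7
t 10.28 tcp [0.5543 0.1335 0.0403] head 67.33 F [-26.9 -16.1  25.1] w 0.212 gf 61.7 j6 -1.03
shift shares [-0.008  0.049 -0.005] turn -0.0
after turn shares [-0.008  0.05  -0.004]
```

```bash
python3 - <<'E'
import cv2
from cell import camera
import numpy as np
s=camera("scene")["color"]
a=cv2.resize(s[170:260,230:350],None,fx=6,fy=6,interpolation=2)
cv2.imwrite("pics/g3.png",a[:,:,::-1])
E
```

```text
(no output)
```

View pics/g3.png

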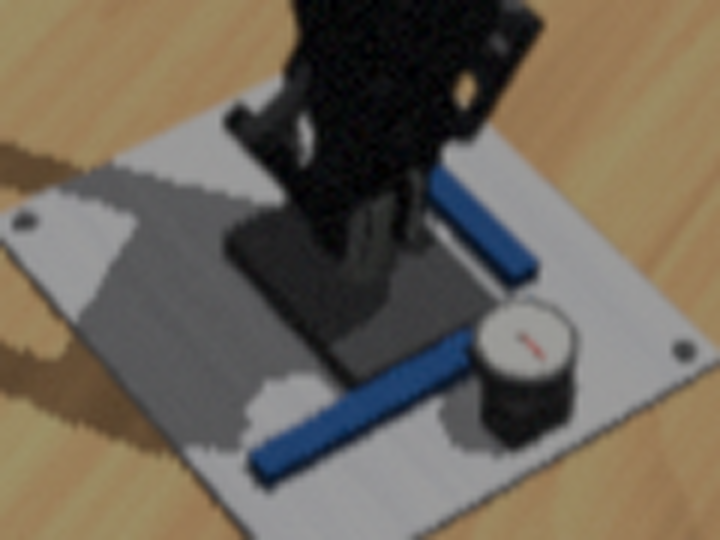

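X is flush: the base edge at (355,385) meets the bar with no bed between them. A strip of bed still shows along the y bar, around (460,240). Friction from the x and down forces is holding it, so I'll ease x and z and continue in y.

```bash
python3 -m handwheel '[[[0.008,0,-0.005],0,-1],[[0,0,0],0,-1]]'|egrep "pos|force:";  python3 -m handwheel '[[[0,0.01,0],0,-1],[[0,0,0],0,-1]]'|egrep "pos|force:";python3 -m handwheel '[[[0,0.01,0],0,-1],[[0,0,0],0,-1]]'|egrep "pos|force:"
python3 d.py .5596 .142 .041 67.4
```

```text
tool_pos: [0.555, 0.1353, 0.0402]
force: [-18.1, -12.7, 17.1]
gripper_force: 60.7
tool_pos: [0.5555, 0.1366, 0.0402]
force: [-19.5, -13.9, 16.6]
gripper_force: 60.8
tool_pos: [0.5563, 0.1384, 0.0403]
force: [-19.4, -14.4, 17.6]
gripper_force: 60.8
t 11.07 tcp [0.5563 0.1384 0.0403] head 67.32 F [-19.4 -14.4  17.6] w 0.207 gf 60.8 j6 -1.02
shift shares [-0.008  0.023 -0.004] turn -0.0
after turn shares [-0.008  0.023 -0.004]
```

```bash
python3 -m handwheel '[[[0,0.01,0],0,-1],[[0,0,0],0,-1]]'|egrep "pos|force:";  python3 -m handwheel '[[[0,0.01,0],0,-1],[[0,0,0],0,-1]]'|egrep "pos|force:";python3 -m handwheel '[[[0,0.008,0],0,-1],[[0,0,0],0,-1]]'|egrep "pos|force:";python3 -m handwheel '[[[0,0.006,0],0,-1],[[0,0,0],0,-1]]'|egrep "pos|force:"
python3 d.py .5596 .142 .041 67.4
```

```text
tool_pos: [0.557, 0.1402, 0.0403]
force: [-20.1, -13.7, 18.1]
gripper_force: 60.8
tool_pos: [0.5578, 0.142, 0.0403]
force: [-19.6, -13.8, 19.1]
gripper_force: 60.8
tool_pos: [0.5584, 0.1434, 0.0403]
force: [-19.3, -13.6, 17.9]
gripper_force: 60.8
tool_pos: [0.5588, 0.1444, 0.0403]
force: [-19.9, -14.6, 18.1]
gripper_force: 60.8
t 12.07 tcp [0.5588 0.1444 0.0403] head 67.32 F [-19.9 -14.6  18.1] w 0.209 gf 60.8 j6 -1.01
shift shares [-0.008 -0.01  -0.003] turn -0.0
after turn shares [-0.008 -0.01  -0.003]
```

```bash
python3 -m handwheel '[[[0,0.007,0],0,-1],[[0,0,0],0,-1]]'|egrep "pos|force:";  python3 -m handwheel '[[[0,0.007,0],0,-1],[[0,0,0],0,-1]]'|egrep "pos|force:";python3 -m handwheel '[[[0,0.007,0],0,-1],[[0,0,0],0,-1]]'|egrep "pos|force:"
python3 - <<'E'
import cv2
from cell import camera
import numpy as np
s=camera("scene")["color"]
a=cv2.resize(s[170:260,230:350],None,fx=6,fy=6,interpolation=2)
cv2.imwrite("pics/g4.png",a[:,:,::-1])
E
python3 d.py .5596 .142 .041 67.4
```

```text
tool_pos: [0.5593, 0.1458, 0.0403]
force: [-19.9, -14.0, 17.7]
gripper_force: 60.8
tool_pos: [0.5595, 0.1461, 0.0404]
force: [-21.5, -17.0, 18.6]
gripper_force: 61.1
tool_pos: [0.5596, 0.1462, 0.0405]
force: [-22.7, -20.5, 20.4]
gripper_force: 61.3
t 12.88 tcp [0.5596 0.1462 0.0405] head 67.31 F [-21.9 -20.3  21.7] w 0.209 gf 61.3 j6 -1.01
shift shares [-0.008 -0.019 -0.002] turn -0.001
after turn shares [-0.008 -0.019 -0.003]
```

View pics/g4.png

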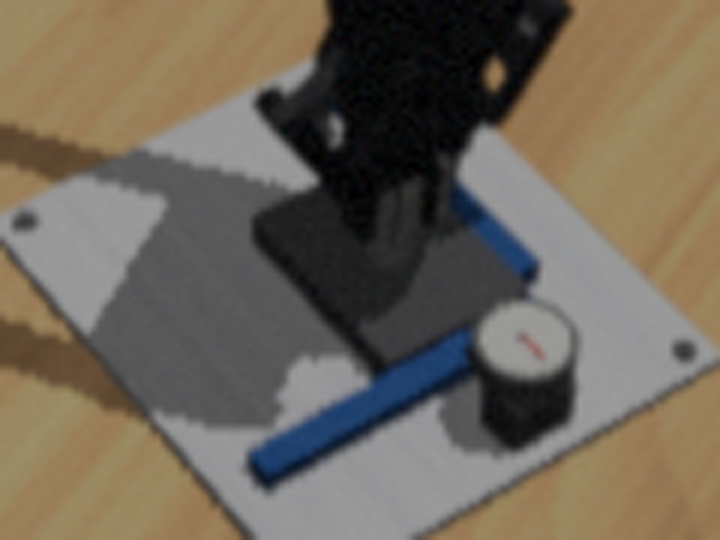

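Base edges now meet both bars: the x bar from (385,370) to (470,335) and the y bar around (525,280). I nudge x, release and back off upward.

```bash
python3 -m handwheel '[[[-0.006,0,0],0,-1],[[0,0,0],0,-1],[[0,0,0],0,-1]]'|egrep "pos|force:"; python3 -m handwheel '[[[0,0,0],0,0],[[0,0,0],0,0],[[0,0,0],0,0],[[0,0,0],0,0]]' 20; python3 d.py
```

```text
tool_pos: [0.5595, 0.1462, 0.0405]
force: [-25.0, -18.5, 23.3]
gripper_force: 61.5
clock: 13.75
tool_pos: [0.5681, 0.154, 0.0394]
tcp_rot: [0.196, 0.981, -0.001, -0.001]
force: [-2.2, -4.4, -0.7]
gripper_width: 0.495
gripper_force: 2.1
t 13.75 tcp [0.5681 0.154  0.0394] head 67.41 F [-2.2 -4.4 -0.7] w 0.495 gf 2.1 j6 -1.01
```

```bash
python3 -m handwheel '[[[0.025,-0.05,0],0,0],[[0,0,0],0,0],[[0,0,-0.15],0,0],[[0,0,-0.25],0,0],[[0,0,-0.25],0,0.5],[[0,0,-0.25],0,1],[[-0.09,-0.289,0],0,1],[[-0.09,-0.289,0],0,1],[[-0.09,-0.289,0],0,1],[[-0.09,-0.289,0],0,1],[[-0.09,-0.289,0],0,1],[[-0.09,-0.289,0],0,1],[[-0.09,-0.289,0],0,1],[[-0.09,-0.289,0],0,1],[[0,0,0],0.0556,1],[[0,0,0],0.0556,1],[[0,0,0],0.0556,1],[[0,0,0],0.0556,1],[[0,0,0],0.0556,1],[[0,0,0],0.0556,1]]'
python3 -m handwheel '[[[0,0,0],0.0556,1],[[0,0,0],0.0556,1],[[0,0,0],0.0556,1],[[0,0,0],0,1]]'; python3 d.py .5148 -.336 .001 -22.6
python3 - <<'E'
import cv2,pickle
from cell import camera
import numpy as np
from h import *
s=camera("scene");t=camera("top");pickle.dump((t,s),open("c1.pkl","wb"))
a=cv2.resize(s["color"][170:270,230:350],None,fx=3.2,fy=3.2,interpolation=2);b=cv2.resize(t["color"][150:250,210:330],None,fx=3.2,fy=3.2,interpolation=2)
cv2.imwrite("pics/g5.png",np.vstack([np.hstack([a,b])])[:,:,::-1])
E
```

```text
clock: 16.25
tool_pos: [0.5163, -0.3347, 0.2208]
tcp_rot: [0.662, 0.749, 0.0, 0.001]
force: [-1.2, 0.9, -0.8]
gripper_width: 1.0
gripper_force: 0.0
clock: 16.75
tool_pos: [0.5162, -0.3347, 0.2207]
tcp_rot: [0.832, 0.555, 0.0, 0.001]
force: [0.5, -0.3, -0.3]
gripper_width: 1.002
gripper_force: 0.0
t 16.75 tcp [ 0.5162 -0.3347  0.2207] head -22.53 F [ 0.5 -0.3 -0.3] w 1.002 gf 0.0 j6 -0.27
shift shares [-0.009 -0.005  1.099] turn 0.0
after turn shares [-0.009 -0.004  1.099]
```

View pics/g5.png

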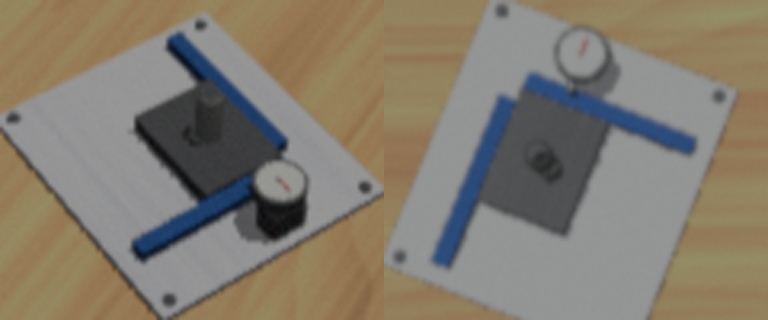

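Both bars are in contact with the base: left crop at (225,185) and (260,140), right crop along (500,150) and (570,105). Edges are parallel, so step 1 looks good. Now for the wheel: a centring squeeze, a 90° turn, then the grip.

```bash
python3 -m handwheel '[[[-0.005,-0.003,0.28],0,1],[[0,0,0.28],0,1],[[0,0,0.28],0,1],[[0,0,0.15],0,1],[[0,0,0.09],0,1],[[0,0,0.025],0,1],[[0,0,0],0,0],[[0,0,0],0,0],[[0,0,0],0,0],[[0,0,0],0,-1],[[0,0,0],0,-1],[[0,0,0],0,-1]]' 25; python3 d.py .5148 -.336 .001 67.4
```

```text
clock: 18.35
tool_pos: [0.5157, -0.3363, 0.0015]
tcp_rot: [0.832, 0.554, 0.0, 0.002]
force: [-1.9, 0.8, 6.0]
gripper_width: 0.674
gripper_force: 29.6
t 18.35 tcp [ 0.5157 -0.3363  0.0015] head -22.66 F [-1.9  0.8  6. ] w 0.674 gf 29.6 j6 -0.27
shift shares [-0.001 -0.005  0.002] turn -0.5
after turn shares [ 0.005 -0.001  0.002]
```

```bash
python3 -m handwheel '[[[0,0,0],0,1],[[0,0,0],0,1],[[0,0,0],0,1],[[0,0,0],-0.0556,1],[[0,0,0],-0.0556,1],[[0,0,0],-0.0556,1],[[0,0,0],-0.0556,1],[[0,0,0],-0.0556,1],[[0,0,0],-0.0556,1],[[0,0,0],-0.0556,1],[[0,0,0],-0.0556,1],[[0,0,0],-0.0556,1],[[0,0,0],0,0],[[0,0,0],0,0],[[0,0,0],0,-1],[[0,0,0],0,-1],[[0,0,0],0,-1]]' 50; python3 d.py .5596 .1462 .1 67.4
```

```text
clock: 20.48
tool_pos: [0.5152, -0.3354, -0.0002]
tcp_rot: [0.196, 0.981, 0.0, 0.0]
force: [-1.0, 1.3, 4.5]
gripper_width: 0.685
gripper_force: 54.2
t 20.48 tcp [ 5.152e-01 -3.354e-01 -2.000e-04] head 67.37 F [-1.   1.3  4.5] w 0.685 gf 54.2 j6 -1.85
shift shares [ 0.721  2.308 -0.501] turn -0.0
after turn shares [ 0.721  2.309 -0.501]
```

```bash
python3 -m handwheel '[[[0,0,-0.1],0,-1],[[0,0,-0.25],0,-1],[[0,0,-0.3],0,-1],[[0.04,0.13,0],0,-1],[[0.077,0.243,0],0,-1],[[0.077,0.243,0],0,-1],[[0.077,0.243,0],0,-1],[[0.077,0.243,0],0,-1],[[0.077,0.243,0],0,-1],[[0.077,0.243,0],0,-1],[[0.077,0.243,0],0,-1],[[0.077,0.243,0],0,-1],[[0.06,0.19,0],0,-1],[[0.007,0.04,0],0,-1],[[0,0,0],0,-1],[[0,0,0],0,-1]]'; python3 d.py .5592 .1464 .07 67.4
```

```text
clock: 22.48
tool_pos: [0.5583, 0.1442, 0.1292]
tcp_rot: [0.197, 0.98, -0.0, -0.0]
force: [0.8, 0.3, -2.9]
gripper_width: 0.684
gripper_force: 55.0
t 22.48 tcp [0.5583 0.1442 0.1292] head 67.32 F [ 0.8  0.3 -2.9] w 0.684 gf 55.0 j6 -1.02
shift shares [0.    0.012 0.296] turn -0.0
after turn shares [0.    0.012 0.296]
```

```bash
python3 -m handwheel '[[[0,0.012,0.15],0,-1],[[0,0,0.1],0,-1],[[0,0,0.06],0,-1],[[0,0,0],0,-1]]'|egrep "pos|force:"; python3 -m handwheel '[[[0,0,0.03],0,-1],[[0,0,0],0,-1]]'|egrep "pos|force:"; python3 -m handwheel '[[[0,0,0.03],0,-1],[[0,0,0],0,-1]]'|egrep "pos|force:";python3 d.py .5592 .1464 .024 67.4
```

```text
tool_pos: [0.5587, 0.1468, 0.0664]
force: [-0.2, 0.1, -3.2]
gripper_force: 54.9
tool_pos: [0.5594, 0.1473, 0.0619]
force: [-0.8, -2.0, -2.6]
gripper_force: 55.0
tool_pos: [0.559, 0.1476, 0.0546]
force: [-1.5, -1.6, -3.5]
gripper_force: 54.9
t 23.48 tcp [0.559  0.1476 0.0546] head 67.41 F [-1.5 -1.6 -3.5] w 0.683 gf 54.9 j6 -1.02
shift shares [-0.003 -0.005  0.153] turn 0.0
after turn shares [-0.003 -0.005  0.153]
```

```bash
python3 -m handwheel '[[[0,-0.005,0.05],0,-1],[[0,0,0.05],0,-1],[[0,0,0.03],0,-1],[[0,0,0],0,-1]]'|egrep "pos|force:"; python3 -m handwheel '[[[0,0,0.015],0,-1],[[0,0,0],0,-1]]'|egrep "pos|force:"; python3 d.py .5592 .1464 .024 67.4
```

```text
tool_pos: [0.5585, 0.1472, 0.0282]
force: [-0.8, -1.3, -3.9]
gripper_force: 54.9
tool_pos: [0.5591, 0.147, 0.0264]
force: [-0.8, -0.9, -3.7]
gripper_force: 55.0
t 24.23 tcp [0.5591 0.147  0.0264] head 67.4 F [-0.8 -0.9 -3.7] w 0.684 gf 55.0 j6 -1.02
shift shares [-0.001 -0.003  0.012] turn 0.0
after turn shares [-0.001 -0.003  0.012]
```

```bash
python3 -m handwheel '[[[0,0,0.012],0,-1],[[0,0,0],0,-1]]'|egrep "pos|force:"; python3 -m handwheel '[[[0,0,0],0,1],[[0,0,0],0,1],[[0,0,0],0,1],[[0,0,-0.15],0,1],[[0,0,-0.25],0,1],[[0,0,-0.3],0,1],[[0,0,-0.25],0,1]]'; python3 d.py .4788 -.1525 .22 67.4
```

```text
tool_pos: [0.5591, 0.147, 0.024]
force: [0.2, -0.1, -2.4]
gripper_force: 55.0
clock: 25.35
tool_pos: [0.5592, 0.1469, 0.2169]
tcp_rot: [0.196, 0.981, 0.0, 0.001]
force: [0.9, 1.0, 0.3]
gripper_width: 1.001
gripper_force: 0.0
t 25.35 tcp [0.5592 0.1469 0.2169] head 67.4 F [0.9 1.  0.3] w 1.001 gf 0.0 j6 -1.02
shift shares [-0.204 -1.537 -0.017] turn 0.0
after turn shares [-0.204 -1.537 -0.015]
```

```bash
python3 -m handwheel '[[[-0.034,-0.256,0],0,1],[[-0.034,-0.256,0],0,1],[[-0.034,-0.256,0],0,1],[[-0.034,-0.256,0],0,1],[[-0.034,-0.256,0],0,1],[[-0.034,-0.256,0],0,1],[[0,0,0],0.0556,1],[[0,0,0],0.0556,1],[[0,0,0],0.0556,1],[[0,0,0],0.0556,1],[[0,0,0],0.0556,1],[[0,0,0],0.0556,1],[[0,0,0],0.0556,1],[[0,0,0],0.0556,1],[[0,0,0],0.0556,1],[[0,0,0],0,1]]'; python3 d.py .4788 -.1525 .003 -22.6
python3 - <<'E'
from h import *
from cell import camera
import pickle
t0,s0=pickle.load(open("c1.pkl","rb"))
t=camera("top")
D=np.abs(t["color"].astype(int)-t0["color"]).max(2)[160:260,215:325]
m=(D>25).astype(np.uint8);n,l,st,ce=cv2.connectedComponentsWithStats(m)
k=1+st[1:,4].argmax();v,u=np.nonzero(l==k);print(st[k]);h=cv2.convexHull(np.c_[u+215,v+160].astype(np.float32));M=cv2.moments(h);c=(M["m10"]/M["m00"],M["m01"]/M["m00"])
print(c,cv2.contourArea(h),ray(t,c,.04),"expect shaft at",proj(t,[.559,.147,.04]))
E
```

```text
clock: 27.35
tool_pos: [0.4786, -0.1524, 0.2141]
tcp_rot: [0.832, 0.555, 0.0, 0.0]
force: [0.3, 0.1, 0.4]
gripper_width: 1.003
gripper_force: 0.0
t 27.35 tcp [ 0.4786 -0.1524  0.2141] head -22.55 F [0.3 0.1 0.4] w 1.003 gf 0.0 j6 -0.03
shift shares [0.    0.    1.056] turn 0.0
after turn shares [0.000e+00 1.000e-03 1.056e+00]
[ 30  26  27  27 443]
(258.2405338299193, 198.6530105524519) 537.0 [0.55900132 0.14408126 0.04      ] expect shaft at [[256.99040555 198.67152739]]
```

```bash
python3 -m handwheel '[[[0,0,0.28],0,1],[[0,0,0.28],0,1],[[0,0,0.28],0,1],[[0,0,0.15],0,1],[[0,0,0.06],0,0.4],[[0,0,0],0,0.2],[[0,0,0],0,0],[[0,0,0],0,-1],[[0,0,0],0,-1],[[0,0,0],0,-1],[[0,0,0],0,-1]]' 20; python3 d.py .4788 -.1525 .003 67.4
```

```text
clock: 28.78
tool_pos: [0.4801, -0.1531, 0.0061]
tcp_rot: [0.832, 0.554, 0.001, 0.002]
force: [-0.5, 0.7, 5.7]
gripper_width: 0.414
gripper_force: 20.1
t 28.77 tcp [ 0.4801 -0.1531  0.0061] head -22.66 F [-0.5  0.7  5.7] w 0.414 gf 20.1 j6 -0.03
shift shares [ 0.    -0.007  0.015] turn -0.5
after turn shares [0.007 0.    0.015]
```

Held (width 0.414 ≈ 36 mm). Open, turn, grip across the other axis.

```bash
python3 -m handwheel '[[[0,0,0],0,0.5],[[0,0,0],0,0.5],[[0,0,0],0,0.5],[[0,0,0],-0.0556,0.5],[[0,0,0],-0.0556,0.5],[[0,0,0],-0.0556,0.5],[[0,0,0],-0.0556,0.5],[[0,0,0],-0.0556,0.5],[[0,0,0],-0.0556,0.5],[[0,0,0],-0.0556,0.5],[[0,0,0],-0.0556,0.5],[[0,0,0],-0.0556,0.5],[[0,0,0],0,0.2],[[0,0,0],0,-1],[[0,0,0],0,-1],[[0,0,0],0,-1],[[0,0,0],0,-1]]' 25; python3 d.py .5592 .1469 .13 67.4
```

```text
clock: 30.9
tool_pos: [0.4787, -0.1525, 0.004]
tcp_rot: [0.196, 0.981, 0.0, 0.0]
force: [0.6, -0.3, 1.3]
gripper_width: 0.409
gripper_force: 25.1
t 30.9 tcp [ 0.4787 -0.1525  0.004 ] head 67.38 F [ 0.6 -0.3  1.3] w 0.409 gf 25.1 j6 -1.6
shift shares [ 0.204  1.536 -0.63 ] turn -0.0
after turn shares [ 0.204  1.536 -0.63 ]
```

```bash
python3 -m handwheel '[[[0,0,-0.1],0,-1],[[0,0,-0.25],0,-1],[[0,0,-0.3],0,-1],[[0.014,0.1,0],0,-1],[[0.031,0.23,0],0,-1],[[0.031,0.23,0],0,-1],[[0.031,0.23,0],0,-1],[[0.031,0.23,0],0,-1],[[0.031,0.23,0],0,-1],[[0.027,0.2,0],0,-1],[[0.012,0.085,0],0,-1],[[0,0,0],0,-1],[[0,0,0],0,-1]]' 30; python3 d.py .5583 .1470 .074 67.4
```

```text
clock: 32.52
tool_pos: [0.5579, 0.1457, 0.1337]
tcp_rot: [0.196, 0.981, -0.001, -0.0]
force: [0.1, -0.4, 0.2]
gripper_width: 0.405
gripper_force: 30.1
t 32.52 tcp [0.5579 0.1457 0.1337] head 67.34 F [ 0.1 -0.4  0.2] w 0.405 gf 30.1 j6 -1.02
shift shares [0.    0.007 0.298] turn -0.0
after turn shares [0.    0.007 0.298]
```

```bash
python3 -m handwheel '[[[0,0.007,0.15],0,-1],[[0,0,0.1],0,-1],[[0,0,0.05],0,-1],[[0,0,0],0,-1]]'|egrep "pos|force:"; python3 -m handwheel '[[[0,0,0.025],0,-1],[[0,0,0],0,-1]]'|egrep "pos|force:"; python3 -m handwheel '[[[0,0,0.03],0,-1],[[0,0,0],0,-1]]'|egrep "pos|force:";python3 -m handwheel '[[[0,0,0.03],0,-1],[[0,0,0],0,-1]]'|egrep "pos|force:"; python3 d.py .5583 .147 .046 67.4
```

```text
tool_pos: [0.5582, 0.1473, 0.0734]
force: [0.5, 0.7, -0.9]
gripper_force: 30.1
tool_pos: [0.5589, 0.1482, 0.0694]
force: [1.2, -0.2, -1.2]
gripper_force: 30.1
tool_pos: [0.5583, 0.1479, 0.0626]
force: [-1.1, -2.8, 0.7]
gripper_force: 30.2
tool_pos: [0.5582, 0.148, 0.0559]
force: [-1.6, -2.4, -1.6]
gripper_force: 30.1
t 33.77 tcp [0.5582 0.148  0.0559] head 67.4 F [-1.6 -2.4 -1.6] w 0.406 gf 30.1 j6 -1.02
shift shares [-0.002 -0.004  0.05 ] turn 0.0
after turn shares [-0.002 -0.004  0.05 ]
```

Going down on the shaft with only ~3 N sideways; trim y and continue.

```bash
python3 -m handwheel '[[[0,-0.005,0.025],0,-1],[[0,0,0.02],0,-1],[[0,0,0],0,-1]]'|egrep "pos|force:"; python3 -m handwheel '[[[0,0,0.005],0,-1],[[0,0,0],0,-1]]'|egrep "pos|force:"; python3 d.py .5583 .147 .046 67.4
```

```text
tool_pos: [0.5582, 0.1478, 0.0473]
force: [-0.5, -0.2, -0.4]
gripper_force: 30.2
tool_pos: [0.5585, 0.1476, 0.047]
force: [-0.4, -0.1, -0.6]
gripper_force: 30.2
t 34.4 tcp [0.5585 0.1476 0.047 ] head 67.41 F [-0.4 -0.1 -0.6] w 0.403 gf 30.2 j6 -1.02
shift shares [-0.    -0.003  0.005] turn 0.0
after turn shares [-0.    -0.003  0.005]
```

```bash
python3 -m handwheel '[[[0,0,0.005],0,-1],[[0,0,0],0,-1],[[0,0,0],0,0.5],[[0,0,0],0,0.5],[[0,0,0],0,0.5],[[0,0,-0.15],0,0.5],[[0,0,-0.25],0,0.5],[[0,0,-0.3],0,0.5],[[0,-0.28,-0.1],0,0.5],[[0,-0.28,0],0,0.5],[[0,-0.28,0],0,0.5],[[0,-0.28,0],0,0.5],[[0,0,0],0,0.5]]'
python3 - <<'E'
import cv2
from cell import camera
import numpy as np
s=camera("scene");t=camera("top")
a=cv2.resize(s["color"][170:270,230:350],None,fx=3.3,fy=3.3,interpolation=2);b=cv2.resize(t["color"][150:250,210:330],None,fx=3.3,fy=3.3,interpolation=2)
cv2.imwrite("pics/end.png",np.hstack([a,b])[:,:,::-1])
E
```

```text
clock: 36.02
tool_pos: [0.4711, -0.0625, 0.2062]
tcp_rot: [0.199, 0.98, -0.0, 0.0]
force: [0.5, 0.0, -0.6]
gripper_width: 0.752
gripper_force: 0.0
```

View pics/end.png

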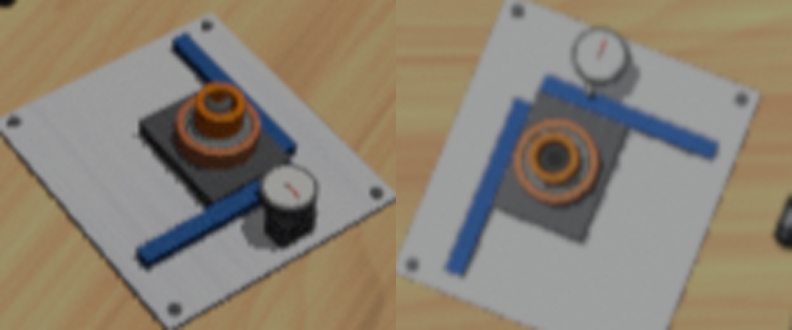

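The wheel (left crop (218,130)) sits flat on the base and the orange sleeve (220,105) sits concentric on it; the base still looks flush against both bars. I'll check numerically that the base hasn't shifted since the earlier picture.

```bash
python3 - <<'E'
import pickle,cv2,numpy as np
from cell import camera
t0,s0=pickle.load(open("c1.pkl","rb"));t=camera("top");s=camera("scene")
g=lambda c:cv2.cvtColor(c["color"],cv2.COLOR_RGB2GRAY).astype(np.float32)
for n,a,b,(u,v) in(("top far corner",t0,t,(267,223)),("top left corner",t0,t,(240,213)),("scene near",s0,s,(293,231)),("scene left",s0,s,(273,208))):
    A=g(a)[v-7:v+8,u-7:u+8];B=g(b)[v-7:v+8,u-7:u+8];w=cv2.createHanningWindow((15,15),cv2.CV_32F)
    print(n,cv2.phaseCorrelate(A,B,w),np.abs(A-B).mean())
E
```

```text
top far corner ((0.49336675631498217, 0.39327695658209993), 0.9941995822058783) 2.907531
top left corner ((0.3261226823174441, 0.502172748358026), 1.026233785417345) 2.217365
scene near ((0.6879503330934682, 0.7248768056758905), 0.9686680550045438) 1.0266482
scene left ((0.48965573102405546, 0.5101130034410106), 1.0100273264778985) 1.2660663
```

The corners show the same sub-pixel offset everywhere, which is the window's bias, so nothing moved. The touched shaft position differs from the visual home by about 2.5 mm, so before handing in I measure flushness from edge profiles against the bars.

```bash
python3 - <<'E'
import pickle
from h import *
from scipy.ndimage import map_coordinates
t,s=pickle.load(open("c1.pkl","rb"))
for nm,c,F in(("top",t,(.5474,.1301,-.398)),("scene",s,(.551,.1296,-.3922))):
    co,sn=np.cos(F[2]),np.sin(F[2])
    def prof(ax,rng,span,z,ch):
        q=np.arange(rng[0],rng[1],.0005);o=np.linspace(*span,25);Q,O=np.meshgrid(q,o)
        X,Y=(Q,O) if ax==0 else (O,Q)
        W=np.c_[(F[0]+co*X-sn*Y).ravel(),(F[1]+sn*X+co*Y).ravel(),np.full(X.size,z)]
        uv=proj(c,W);im=c["color"].astype(float);v=im[...,0]-im[...,2] if ch=="b" else im.sum(2)/3
        return q,map_coordinates(v,[uv[:,1],uv[:,0]],order=1).reshape(Q.shape).mean(0)
    def edge(q,p):
        g=np.abs(np.gradient(p));w=np.where(np.abs(q-q[g.argmax()])<.004,g,0);return round(1000*(w*q).sum()/w.sum(),2)
    for ax,tag in((0,"x"),(1,"y")):
        e0=-.040 if ax==0 else -.020
        o=.015 if ax==0 else .005
        for sp,l in(((o-.025,o+.025),"all"),((o-.028,o-.012),"lo"),((o+.012,o+.028),"hi")):
            base=edge(*prof(ax,(e0-.009,e0+.009),sp,.024,"g"))
            bs=(-.08,-.04) if ax==0 else (-.09,-.05)
            bar=edge(*prof(ax,(.056,.072),bs,.020,"b")); barin=edge(*prof(ax,(.042,.058),bs,.020,"b"))
            print(nm,tag,l,"base edge",base,"bar out",bar,"bar in",barin,"gap: out",round(bar-base-64+e0*1000,2),"mid",round((bar+barin)/2-base-57+e0*1000,2))
E
```

```text
top x all base edge -41.71 bar out 62.59 bar in 50.51 gap: out 0.3 mid 1.26
top x lo base edge -41.75 bar out 62.59 bar in 50.51 gap: out 0.34 mid 1.3
top x hi base edge -41.81 bar out 62.59 bar in 50.51 gap: out 0.4 mid 1.36
top y all base edge -21.4 bar out 64.4 bar in 51.52 gap: out 1.8 mid 2.36
top y lo base edge -21.38 bar out 64.4 bar in 51.52 gap: out 1.78 mid 2.34
top y hi base edge -21.43 bar out 64.4 bar in 51.52 gap: out 1.83 mid 2.39
scene x all base edge -39.58 bar out 64.05 bar in 50.03 gap: out -0.37 mid -0.38
scene x lo base edge -40.0 bar out 64.05 bar in 50.03 gap: out 0.05 mid 0.04
scene x hi base edge -39.55 bar out 64.05 bar in 50.03 gap: out -0.4 mid -0.41
scene y all base edge -26.86 bar out 62.84 bar in 49.03 gap: out 5.7 mid 5.8
scene y lo base edge -26.79 bar out 62.84 bar in 49.03 gap: out 5.63 mid 5.72
scene y hi base edge -26.85 bar out 62.84 bar in 49.03 gap: out 5.69 mid 5.78
```

```bash
python3 - <<'E'
import pickle
from h import *
from scipy.ndimage import map_coordinates
t,s=pickle.load(open("c1.pkl","rb"))
for nm,c,F in(("top",t,(.5474,.1301,-.398)),("scene",s,(.551,.1296,-.3922))):
  co,sn=np.cos(F[2]),np.sin(F[2])
  for ax,o,e in((1,.005,-.02),(0,.015,-.04)):
    q=np.arange(e-.01,e+.006,.0005);Q,O=np.meshgrid(q,np.linspace(o-.025,o+.025,25));X,Y=(Q,O) if ax==0 else (O,Q)
    uv=proj(c,np.c_[(F[0]+co*X-sn*Y).ravel(),(F[1]+sn*X+co*Y).ravel(),np.full(X.size,.008)])
    p=map_coordinates(c["color"].sum(2)/3.,[uv[:,1],uv[:,0]],order=1).reshape(Q.shape).mean(0)
    h=(p.max()+p.min())/2; i=np.nonzero(p>h)[0].max(); print(nm,"xy"[ax],"bottom edge",q[i]*1000,"expect",e*1000,"range",p.min().round(),p.max().round())
E
```

```text
top y bottom edge -20.49999999999999 expect -20.0 range 74.0 148.0
top x bottom edge -41.49999999999999 expect -40.0 range 80.0 148.0
scene y bottom edge -19.99999999999999 expect -20.0 range 22.0 148.0
scene x bottom edge -49.0 expect -40.0 range 58.0 90.0
```

Edge checks put the base within about 0.5 mm of both stops: y bottom edge at -20.5/-20.0 against -20, and x gap about 0–0.3 mm. It is also square. Handing in.

```bash
python3 -c "
from cell import job
print(job.job_done())"
```

```text
the job is handed in; nothing more can be done
None
```

The job is handed in at about 36 s of the 72 s allowed. The arbor measures flush against both stops (within about 0.5 mm) and square. The last picture shows the wheel seated on the base, the sleeve on the wheel and the arm clear. The bottle, screwdriver and tray were never approached, and the hand-in call returned no verdict.

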